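Press the model's lawn with the roller

ROBOT

A 6-joint arm with a two-finger parallel gripper is mounted at the origin on the work surface. World frame = base frame: x ahead of the robot, y to its left, z up, the work surface at z = 0. Lengths are in mm, angles in degrees, forces in N, time in s.
With the tool pointing down it reaches from about 325 to 925 mm from the base axis. Payload 3.1 kg.
Tool frame: the origin (TCP) lies at the very end of the fingers, on their centre line; the grasp point (between the pads) lies grasp_offset behind it (grasp_offset is the distance from the TCP to the grasp point, in mm); z points along the fingers, x is the direction in which the jaws open and shut, and the axes are right-handed (so a half turn about z gives the same grasp; the last joint's range is limited). The gripper opens to 85 mm and grips with 20 to 120 N. Pads are 22 mm wide; open, the fingers measure 114 mm over their backs; the gripper's body (76 mm by 85 mm) begins 54 mm behind the grasp point. The pads swing forward as they close: fully open they stand 13 mm farther back than shut.
Start: joints at [-81.2, 12.427, 92.441, -0, 75.132, -6.429], TCP at [164.197, -603.058, 231.3] pointing down, gripper open.
Joint ranges: [-157.48, 157.48], [-44.54, 120.13], [17.64, 146.25], [-64.5, 244.5], [7.68, 150.69], [-147.95, 147.95]. Speed limits (degrees/s): [159.86, 159.86, 180, 180, 180, 180].

INTERFACE

Orientations are given as [roll, pitch, yaw] about the fixed x, y, z axes, in that order (R = Rz(yaw) Ry(pitch) Rx(roll)).
In Python, from station import * gives the robot as it stands. Calls block until the motion is done:
- goto(position, orientation): joint-space move of the TCP to a pose.
- move_l(position, attitude=None, speed=150): straight line of the TCP; attitude=None keeps the orientation; speed is the mean speed in mm/s.
- move_j(angles): joint-space move.
- grip(opening, squeeze=None): finger opening in mm; squeeze is the grip in N (None keeps the last); returns when the fingers have stopped.
- wait(seconds).
- solve_ik(position, orientation): joint angles nearest the present ones, or None.
- get_obs(): the state.
- get_image(name): name is "side" or "top" or "wrist"; returns the picture (480x640x3 uint8, red, green, blue); there is no depth.
- get_calibration(name): a dict with "fx", "fy", "cx", "cy" (pixels), "D" ([k1, k2, p1, p2, k3] as OpenCV has them; the pictures are not rectified), "R" (3x3) and "t" (3): a world point X has camera coordinates R X + t; the wrist camera has in their place "mount" (4x4, takes a point from camera to tool coordinates, whose origin is the TCP and whose axes are the tool frame's). Camera axes: x right, y down, z forward; pixel columns grow to the right and rows downward; lengths in mm; the calibration is good to about 2 mm. A picture is of the moment at which its call begins: read the wrist's pose just before it. get_calibration takes no time and is no camera call.
A pose or a line that the arm cannot do raises Unreachable and nothing moves.
- sign_off(): hands the job in, once; it reports no verdict.
Trained networks look in the newest picture that a camera, given by its name, has taken for a name from the list of things; names that differ only in an ending like _2 or _b are one class to them, and where a whole thing is asked for, a point or a joint stands for the part that bears it (a point fixed in the world has none). Each returns a list of dicts, best first, with "score" (0 to 1); they miss things now and then, are a little off and sometimes report something else, mostly with a low value. They report only what shows in the picture. A call takes as long as a camera call. They do not tell look-alikes from the thing itself.
- spot_in(name, camera): "extent" ([centre column, centre row, width, height] in pixels, round what is visible of it).
- regions_of(name, camera): "region" (480x640 bool, what is visible of it) and "extent" ([centre column, centre row, width, height] in pixels, round what is visible of it).
The state is a dict: "t": time; "joint_pos": joint angles; "qvel": joint speeds; "effort": joint torques, N m; "tcp_pos": TCP position; "ee_rot": TCP orientation; "wrist_force": force on the tool from outside, world axes, zero at the start; "moment": the same for the moment, N m; "grip_width": finger opening in mm.
Only numpy, scipy, OpenCV 4.12 (cv2) and the standard library are available. Lean on these libraries where they do the work, as an engineer would, in place of code of your own. Each camera call takes 0.05 s, during which the arm holds its last target.

TASK

The lawn sheet on the site model has just been glued: rest your fingertips on top of the wooden pressing roller and roll it across the green lawn until it comes to rest on the orange tape at the far side, lined up with the tape and roughly centred on it. Work only from the top of the roller - do not push it from behind, grip, lift or skid it (several short strokes are fine) - and leave the trees, the little house and the other things on the table where they are.

Things in the scene. Friction and masses are not known exactly. Their poses are not given: they have to be found in the camera images.
- roller: Solid wooden cylinder, 64 mm diameter, 140 mm long, about 0.4 kg, lying on the board; brass discs in its ends, a blue line along its side (on top at the start). Origin at the middle of its axis, 32 mm above the board; its x is the cylinder's axis, y and z turn as it rolls. Some rolling resistance: let go at 5 cm/s it stops within about 5 mm. Friction on board and fingertips about 0.6 (varies).
- board: Fixed model base, 300 x 440 x 12 mm, yaw within 23 degrees. Origin at the centre of its underside; z up, y along the 440 mm side (rolling direction). Flush in its top, centred: off-white lane 170 (x) x 270 (y) mm, and on it the green lawn 164 (x) x 90 (y) mm. Glued white blocks up to 60 mm above its top stand at both short ends, over 165 mm from the centre in y.
- tape: Orange tape stuck flat on the board beyond the lawn (either end), 100 to 180 mm from the roller's start: 200 mm long (its x, parallel to the board's x), 24 mm wide (its y), no step. Origin at its middle, on the board's top, 12 mm above the table. The roller must stop with its axis over the tape, parallel to it and about midway along it.
- tree_a: Light green model tree, loose, 42 mm in diameter, 51 mm tall, standing on the board beside the lane (board x about +125 mm). Origin at the centre of its foot. Leave alone.
- tree_b: Pale green model tree, loose, same size as the other, on the board beside the lane (board x about -125 mm). Origin at the centre of its foot. Leave alone.
- house: Small loose white model house with a terracotta flat roof, 36 x 52 x 46 mm, on the board beside the lane (board x about +122 mm). Origin at the centre of its underside. Leave alone.
- glue: White glue bottle with a red cap, 48 mm in diameter, 130 mm tall, on the table at the robot's left. Origin at the centre of its underside. Leave alone.
- jar: Amber glass jar with a black lid, 56 mm in diameter, 60 mm tall, on the table at the robot's left. Origin at the centre of its underside. Leave alone.
- pencil_pot: Dark steel pot, 76 mm in diameter, 90 mm tall, with pencils reaching to about 190 mm, on the table at the robot's right. Origin at the centre of its underside. Leave alone.
- block: Loose white foam block, 60 x 90 x 50 mm, on the table at the robot's right. Origin at the centre of its underside. Leave alone.
There are look-alikes about, which are no part of the job. What is shaped like the roller but pink is not meant.

How it is judged (in metres and radians):
On the way, in this order (a step that is already met when the one before it is completed fails the run):
1. the roller has rolled (not skidded) through about a quarter turn (angle between roller's own z axis and vertical above 1.2 rad and distance of roller from where it was at the start of the episode below 0.075 m).
2. the roller has rolled through nearly half a turn (angle between roller's own z axis and vertical above 2.5 rad and distance of roller from where it was at the start of the episode below 0.125 m).
At the end, for the whole second after the job is handed in: The roller lies at rest on the board with its axis over the 24 mm wide tape (within 12 mm of the tape's centre line), within 30 mm of midway along it and within 0.2 rad (11 degrees) of parallel, having rolled there (y of roller in the frame of tape between -0.012 and 0.012 m and x of roller in the frame of tape between -0.03 and 0.03 m and angle between the x axis of roller and the x axis of tape, either way round below 0.2 rad and height (world z) of roller between 0.04 and 0.048 m and linear speed of roller below 0.01 m/s and angular speed of roller below 0.3 rad/s); the robot touches nothing.
It fails at once if the roller is lifted off the board (height (world z) of roller above 0.052 m).
It fails at once if the roller is pushed from behind or gripped instead of worked from its top (fingers touching it while the grasp point is less than 6 mm above the roller's top) (contact force between the fingers and roller above 0.5 N and height (world z) of the grasp point below 0.082 m).
It fails at once if another thing is disturbed (moved more than 15 mm) (distance of any of tree_a, tree_b, house, glue, jar, pencil_pot, block from where it was at the start of the episode above 0.015 m).
It also fails if it takes over 54 s, if anything falls off the work surface, if the arm or the gripper's body presses on something with over 40 N, if the wrist force passes 120 N, or if a joint passes its speed limit or range.

## Working session

There is one attempt and no reset: what is moved stays moved. The work goes in short steps, each a Python script; the robot and the scene stay as the last script left them, time stands still between calls to the robot, and variables do not carry over. Pictures are saved under pics/ and viewed, and the job is handed in when it is done.

```bash
ls; mkdir -p pics
python3 - <<'E'
from station import *
import cv2
for n in("top","side"):
    im=get_image(n); cv2.imwrite(f"pics/{n}0.png",im[:,:,::-1]); c=get_calibration(n); print(n,c)
    for k in("roller","tape","board"):
        print(k,[(d['score'],d['extent']) for d in spot_in(k,n)])
o=get_obs();print(o)
import station;print([k for k in dir(station) if not k.startswith('_')]);
try: print(grasp_offset)
except Exception as e: print(e)
E
```

```text
pics
top {'fx': 461.1127614393547, 'fy': 461.1127614393547, 'cx': 313.5877866893826, 'cy': 242.98413491142463, 'D': array([-0.05329372,  0.        ,  0.        ,  0.        ,  0.        ]), 'R': array([[ 0.02525562, -0.99963853, -0.00921715],
       [-0.99643087, -0.02442956, -0.08080043],
       [ 0.08054606,  0.01122492, -0.99668768]]), 't': array([ -16.44825729,  504.41344333, 1109.22325878])}
roller [(0.97, [210.2, 333.6, 70.6, 38.0]), (0.73, [261.7, 216.7, 29.6, 61.4]), (0.69, [140.8, 302.1, 68.6, 51.3])]
tape [(0.98, [325.8, 215.1, 14.0, 79.1]), (0.42, [502.1, 253.7, 46.7, 34.0])]
board [(0.84, [299.9, 215.3, 183.7, 130.4])]
side {'fx': 612.025126506158, 'fy': 612.025126506158, 'cx': 318.9746072848968, 'cy': 227.9112229033948, 'D': array([-0.18339419,  0.        ,  0.        ,  0.        ,  0.        ]), 'R': array([[-0.99537584, -0.09568404,  0.00845615],
       [-0.0715791 ,  0.68014145, -0.72957799],
       [ 0.0640576 , -0.72680959, -0.68384534]]), 't': array([ 510.43295053,   95.52546707, 1371.81525628])}
roller [(0.88, [424.6, 338.1, 41.0, 75.1]), (0.85, [386.9, 408.6, 64
[... 278 characters left out ...]
vel': array([-0.04740058, -0.10161071, -0.10980688,  0.03960907, -0.0453032 ,
       -0.08544072]), 'effort': array([ 3.78987970e-04, -3.96245134e+01, -3.03630960e+01, -1.29019672e-04,
        3.88876346e-03, -3.01189495e-06]), 'tcp_pos': array([ 164.17765774, -602.97149116,  231.14428265]), 'ee_rot': array([ 1.79999930e+02,  1.57619539e-02, -7.47703728e+01]), 'wrist_force': array([0.37011501, 0.21620125, 0.13968796]), 'moment': array([-0.01902448, -0.00155673,  0.02158852]), 'grip_width': 85.30106567965792}
['Unreachable', 'get_calibration', 'get_image', 'get_obs', 'goto', 'grasp_offset', 'grip', 'move_j', 'move_l', 'regions_of', 'sign_off', 'solve_ik', 'spot_in', 'wait']
18.700000000000003
```

View pics/top0.png

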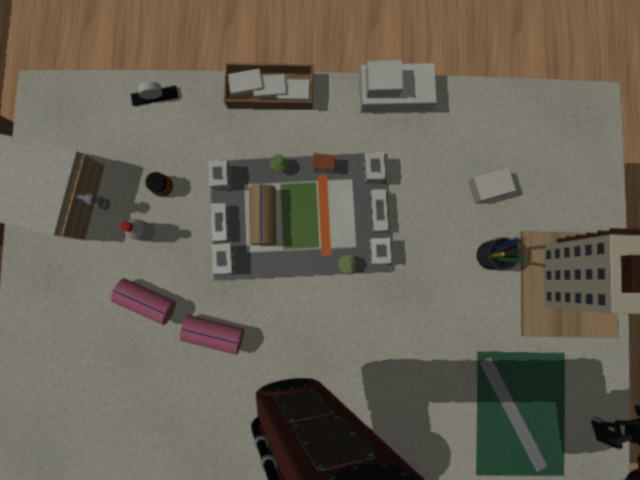

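View pics/side0.png

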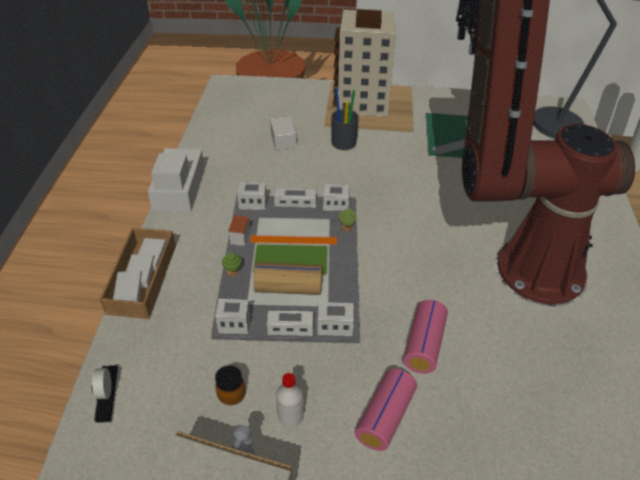

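Run:
```python
import cv2
im=cv2.imread("pics/top0.png")[125:315,180:440]; cv2.imwrite("pics/topcrop0.png",cv2.resize(im,None,fx=3,fy=3,interpolation=cv2.INTER_CUBIC))
```

```text
(no output)
```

View pics/topcrop0.png

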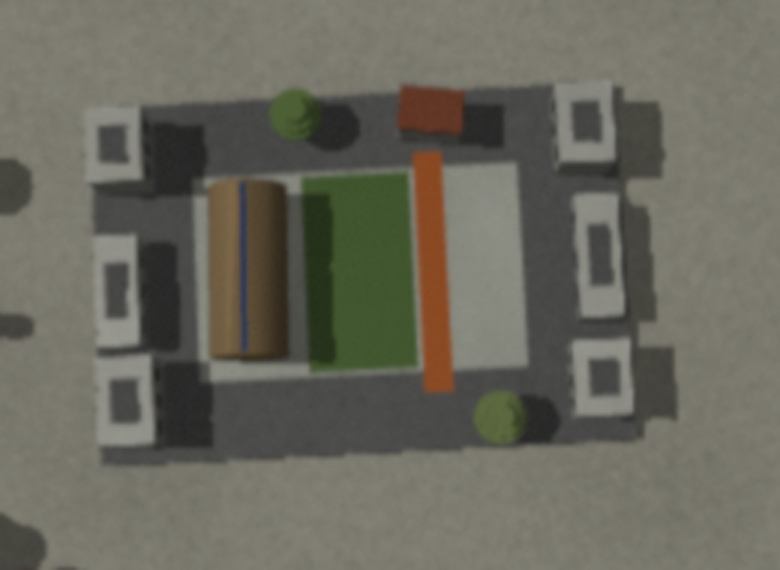

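The wooden roller is at top (262,217) and side (289,279). The two at top (210,334) and (141,302) are pink look-alikes and not meant. The crop confirms the wooden one has the blue line and lies on the lane. The orange tape is at top (325,215). Next I'll measure it by fitting a model to the masks.

```bash
cat > h.py <<'E'
from station import *
import numpy as np, cv2
from scipy.optimize import least_squares, minimize
def proj(c,X):
    r,_=cv2.Rodrigues(c['R']); K=np.array([[c['fx'],0,c['cx']],[0,c['fy'],c['cy']],[0,0,1]])
    return cv2.projectPoints(np.asarray(X,float).reshape(-1,1,3),r,c['t'],K,c['D'])[0].reshape(-1,2)
def back(c,px,z):
    K=np.array([[c['fx'],0,c['cx']],[0,c['fy'],c['cy']],[0,0,1]])
    n=cv2.undistortPoints(np.asarray(px,float).reshape(-1,1,2),K,c['D']).reshape(-1,2)
    d=np.c_[n,np.ones(len(n))]@c['R']; o=-c['R'].T@c['t']
    return (o+d*((z-o[2])/d[:,2])[:,None])
a=np.linspace(0,2*np.pi,48)
def cyl(p):
    x,y,yaw=p; u=np.array([np.cos(yaw),np.sin(yaw),0]); v=np.array([-np.sin(yaw),np.cos(yaw),0])
    ring=32*(np.cos(a)[:,None]*v+np.sin(a)[:,None]*[0,0,1])
    return np.r_[ring+70*u,ring-70*u]+[x,y,44]
def sil(c,p,s=4):
    h=cv2.convexHull((proj(c,cyl(p))*16*1).astype(np.int32))
    m=np.zeros((480,640),np.uint8); cv2.fillConvexPoly(m,h,255,cv2.LINE_AA,4); return m/255.
def fit(masks,p0):
    def f(p):
        p=[p[0],p[1],p[2]/100]
        return sum(np.abs(cv2.GaussianBlur(sil(c,p),(5,5),1)-cv2.GaussianBlur(m.astype(float),(5,5),1)).sum()/m.sum() for c,m in masks)
    x0=[p0[0],p0[1],p0[2]*100]
    for d in (12,4):
        S=np.array([x0]+[np.array(x0)+d*e for e in np.eye(3)])
        r=minimize(f,x0,method='Nelder-Mead',options=dict(initial_simplex=S,maxiter=200)); x0=r.x
    return [r.x[0],r.x[1],r.x[2]/100],r.fun
def pick(name,cam,px,tol=25):
    L=[d for d in regions_of(name,cam) if np.hypot(d['extent'][0]-px[0],d['extent'][1]-px[1])<tol]
    return L[0]['region'] if L else None
E
python3 - <<'E'
from h import *
M={}
for n,px in(("top",(262,217)),("side",(289,279))):
    im=get_image(n); c=get_calibration(n)
    m=pick("roller",n,px)
    if m is not None: M[n]=(c,m); print(n,m.sum())
    hsv=cv2.cvtColor(im,cv2.COLOR_RGB2HSV); o=cv2.inRange(hsv,(4,170,120),(16,255,255))
    k,l,st,ce=cv2.connectedComponentsWithStats(o); 
    px=(325,215) if n=="top" else (293,240)
    i=min(range(1,k),key=lambda i:np.hypot(*(ce[i]-px)) if st[i,4]>100 else 1e9)
    ys,xs=np.where(l==i); P=back(c,np.c_[xs,ys],12)[:,:2]; 
    (cx,cy),sz,ang=cv2.minAreaRect(P.astype(np.float32)); e=np.linalg.eigh(np.cov(P.T))[1][:,1]
    print(n,"tape",cx,cy,sz,ang,"mean",P.mean(0),"dir",np.degrees(np.arctan2(e[1],e[0])))
    if n=="top":
        b=((im[:,:,2].astype(int)-im[:,:,0])>15)&m; ys,xs=np.where(b); P=back(c,np.c_[xs,ys],76)[:,:2];e=np.linalg.eigh(np.cov(P.T))[1][:,1]
        print("blue",b.sum(),P.mean(0),np.degrees(np.arctan2(e[1],e[0])),P.min(0),P.max(0))
        p0=[*P.mean(0),np.arctan(e[1]/e[0])]
        for nm in("tree_a","house"):
            for d in spot_in(nm,n):print(nm,d['score'],d['extent'],back(c,[d['extent'][:2]],50)[0])
for k in M: p,f=fit([M[k]],p0);print(k,p[:2],np.degrees(p[2]),f)
p,f=fit(list(M.values()),p0);print("both",p[:2],np.degrees(p[2]),f)
E
```

```text
top 1642
top tape 576.122802734375 -27.01911163330078 (195.75564575195312, 20.081676483154297) 3.8718669414520264 mean [575.01655236 -27.5465597 ] dir -175.82221115312345
blue 68 [572.22310577 121.40400551] -177.04955187621678 [504.1450139  118.35758939] [629.4626747  125.14443767]
tree_a 0.72 [348.3, 263.7, 13.4, 15.8] [454.92900334 -87.91930806  50.        ]
tree_a 0.61 [279.9, 164.2, 16.1, 17.4] [691.86825727  82.28023583  50.        ]
house 0.56 [323.5, 164.2, 23.8, 21.9] [694.23784929 -23.39154118  50.        ]
side 2026
side tape 576.61669921875 -27.747051239013672 (196.00009155273438, 20.164243698120117) 4.653026103973389 mean [576.27901894 -27.80239792] dir -175.87509734516246
top [np.float64(567.0894292834646), np.float64(121.0504740955866)] 2.052815700221161 0.052292324054342476
side [np.float64(566.6754951335381), np.float64(122.08625261782441)] 2.00357646628701 0.08513199009676466
both [np.float64(567.430314163508), np.float64(121.5266684437255)] 1.530784945728006 0.14059914774298793
```

Both cameras agree on the roller: (567, 121.5), yaw about 2.3°. The tape is at (576, -27.5), yaw about 4.1°, and measures 196×20 mm, which fits its size. A straight roll of about 149 mm should land centred. Now I'll approach high, then probe gently for contact.

```bash
cat >> h.py <<'E'
YAW=np.radians(2.3); H=np.array([np.sin(YAW),-np.cos(YAW)]); P0=np.array([567.3,121.5]); ORI=[180,0,2.3]
def pt(s,z): q=P0+H*s; return [q[0],q[1],z]
def F(): 
    o=get_obs(); return o['t'],o['tcp_pos'].round(1),o['wrist_force'].round(1)
E
python3 - <<'E'
from h import *
import station
grip(40)
o=get_obs(); 
best=None
for y in(2.3,-177.7):
    q=solve_ik(pt(-8,300),[180,0,y]); print(y,q)
goto(pt(-8,300),ORI); print(F())
move_l(pt(-8,110),speed=150); wait(0.2); print(F()); print(get_obs()['grip_width'])
im=get_image("side");cv2.imwrite("pics/side1.png",cv2.resize(im[180:360,180:420,::-1],None,fx=3,fy=3))
E
```

```text
2.3 [ 5.95224238e+00  4.39469430e+00  9.40952536e+01 -2.54444375e-14
  8.15100521e+01  3.65224238e+00]
-177.7 None
(4.1583, array([567.1, 128.7, 299.8]), array([-0.5, -1.1,  0.6]))
(5.775, array([567.7, 129.6, 111. ]), array([ 0. , -0.8, -0.3]))
39.92406048265213
```

View pics/side1.png

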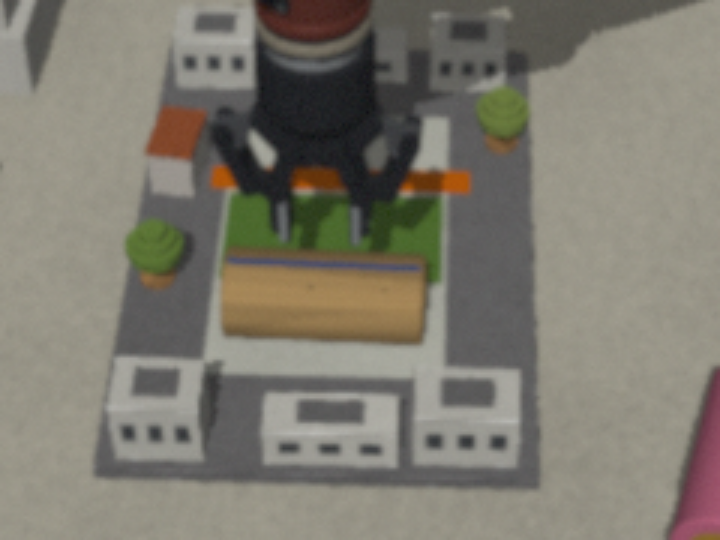

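The two fingertips (crop 285,235 and 357,240) are above the roller, one on each side of its middle. Probing down.

Run:
```python
from h import *
move_l(pt(-8,82),speed=80); wait(.1); b=F(); print(b)
z=80
while z>=66.5:
    move_l(pt(-8,z),speed=30); wait(.05); f=F(); print(z,f[1],f[2])
    if f[2][2]-b[2][2]>4: break
    z-=1
print(f[0])
```

```text
(6.425, array([567.2, 129.6,  82. ]), array([ 0.2, -0. ,  0.3]))
80 [567.1 129.5  80.2] [-0.3  0.   0.1]
79 [566.9 129.5  79. ] [-0.3  0.7  0.5]
78 [566.9 129.5  77.9] [-0.4 -0.5  0.3]
77 [566.9 129.5  77. ] [-0.1 -0.7 -0.4]
76 [566.9 129.5  75.9] [ 0.6 -0.8 -0.2]
75 [566.9 129.5  74.9] [ 0.1  0.6 -0.1]
74 [567.3 129.5  74.5] [-0.9  0.6  4.4]
8.525
```

Run:
```python
from h import *
move_l(pt(-8,73.2),speed=20); wait(.1); print(F())
move_l(pt(14,73.2),speed=50); print(F())
move_l(pt(34,73.2),speed=50); wait(.15); print(F())
move_l(pt(34,84),speed=60);print(F())
move_l(pt(-30,100),speed=150)
for n,px in(("top",(270,217)),("side",(289,275))):
    im=get_image(n); cv2.imwrite(f"pics/{n}2.png",cv2.resize(im[125:315,180:440,::-1] if n=="top" else im[180:360,180:420,::-1],None,fx=3,fy=3))
    m=pick("roller",n,px,45)
    if m is not None: print(n,m.sum(),fit([(get_calibration(n),m)],[567.8,100,.04]))
print(F())
```

```text
(8.875, array([567.3, 129.6,  74.4]), array([-1.9, -0.1,  7.2]))
(9.4667, array([568.3, 107.3,  74.4]), array([-2.6, -0.3,  6.5]))
(10.1667, array([569.1,  87.7,  73.6]), array([-0.7, -0.6,  5.1]))
(10.5, array([568.7,  87.8,  84.1]), array([ 0.1, -0.3, -0.1]))
top 1554 ([np.float64(569.8171974073435), np.float64(101.16256787396816), np.float64(0.03261678738227009)], np.float64(0.11084772954228779))
side 1747 ([np.float64(568.1839728685261), np.float64(99.92215341483373), np.float64(0.07153205545006976)], np.float64(0.21984730282136533))
(11.2917, array([565.8, 150.6,  99.5]), array([ 0.3, -0.6,  0.5]))
```

View pics/side2.png

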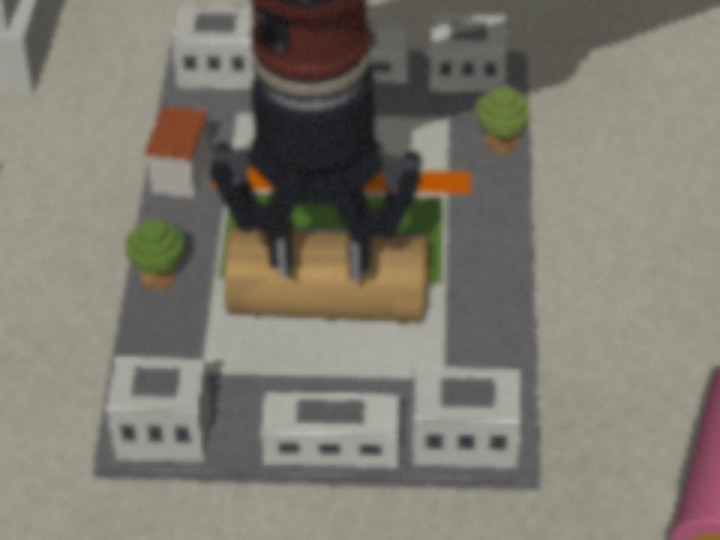

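View pics/top2.png

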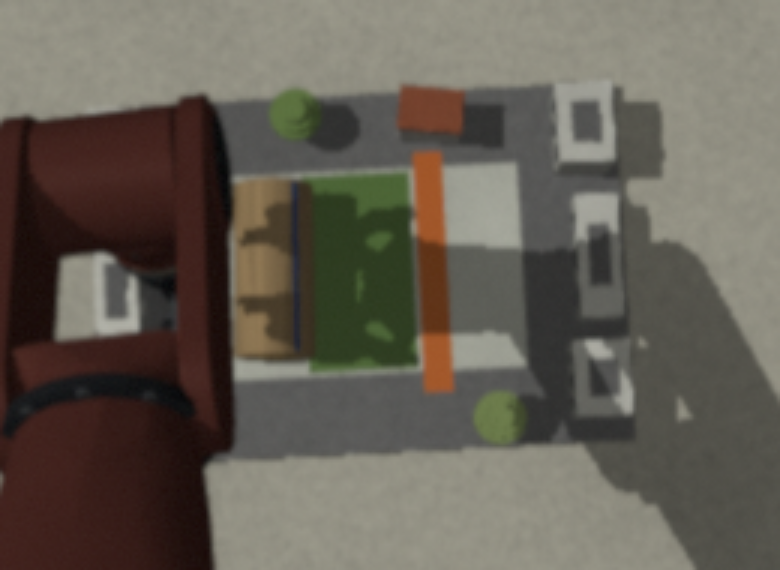

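The roll matches prediction: the axis advanced about 21 mm with no slip, and the blue line has turned towards the tape. Two more strokes, then a check.

```bash
cat >> h.py <<'E'
def stroke(a,d,u0=-12,z=73.2,v=60):
    move_l(pt(a+u0,82),speed=150); move_l(pt(a+u0,z),speed=40); wait(.05); print(F())
    move_l(pt(a+u0+d,z),speed=v); print(F())
    move_l(pt(a+u0+2*d,z),speed=v); wait(.12); print(F())
    move_l(pt(a+u0+2*d,84),speed=80)
    return a+d
def look(i,y,top=1):
    for n,px in(("top",proj(get_calibration("top"),[[570,y,44]])[0]),("side",proj(get_calibration("side"),[[570,y,44]])[0])):
        im=get_image(n); cv2.imwrite(f"pics/{n}{i}.png",cv2.resize(im[125:315,180:440,::-1] if n=="top" else im[180:360,180:420,::-1],None,fx=3,fy=3))
        m=pick("roller",n,px,30)
        if m is not None: p,f=fit([(get_calibration(n),m)],[570,y,.04]); print(n,m.sum(),np.round(p,3),f)
E
python3 - <<'E'
from h import *
a=stroke(21,25); a=stroke(a,25)
move_l(pt(a-50,100),speed=150); look(3,P0[1]-a); print(a,F())
E
```

```text
(12.1417, array([568.8, 113.3,  74.2]), array([ 0.5, -0. ,  3.6]))
(12.7083, array([570. ,  87.2,  74.5]), array([0. , 0.1, 5.4]))
(13.3917, array([570.6,  62.8,  73.7]), array([ 3. , -0.1,  3.7]))
(14.4083, array([569.4,  87. ,  74.2]), array([-1.3,  0.5,  5.6]))
(14.975, array([570.6,  61.5,  74.4]), array([-1.4, -0.4,  6.8]))
(15.6583, array([571.5,  37.7,  73.7]), array([ 0.8, -0.2,  3.5]))
top 1042 [5.68388e+02 4.68840e+01 8.30000e-02] 0.6507545820631516
side 1668 [5.70871e+02 4.98910e+01 6.70000e-02] 0.21541968254832852
71 (16.725, array([567.9,  99.6,  99.5]), array([ 0.3,  1.3, -0.1]))
```

View pics/top3.png

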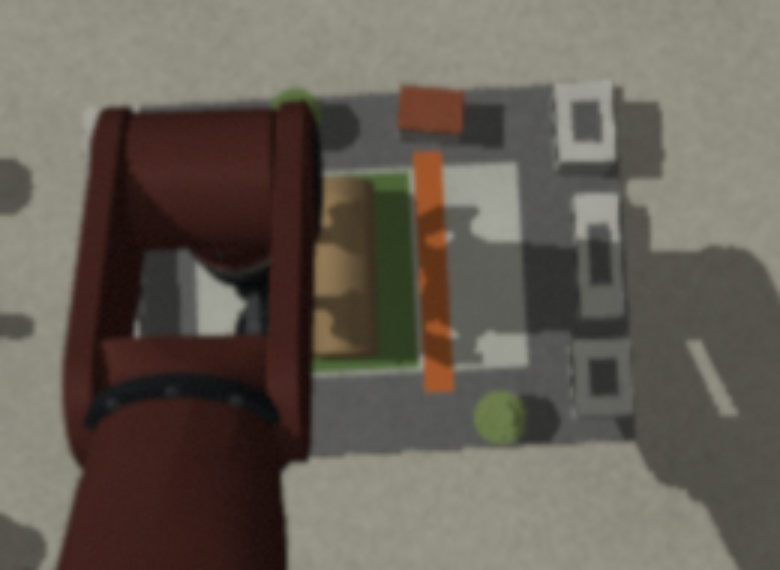

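The side view puts the roller at y ≈ 50, and I predicted 50.5. Two more strokes, then I'll back off and look again before the last short one.

Run:
```python
from h import *
a=stroke(71,25); a=stroke(a,25)
move_l(pt(a-120,120),speed=250); look(4,P0[1]-a); print(a,F())
```

```text
(17.575, array([570.8,  63.2,  74.2]), array([0.8, 0.5, 3.9]))
(18.1417, array([571.9,  37.3,  74.4]), array([-0.1,  0.1,  5.6]))
(18.825, array([572.5,  12.8,  73.7]), array([ 3.1, -0.5,  5.2]))
(19.8417, array([571.5,  36.9,  74.3]), array([-1.1,  0.6,  7.6]))
(20.4083, array([572.6,  11.4,  74.4]), array([-0.8, -0.7,  6.1]))
(21.0917, array([573.4, -12.3,  73.6]), array([1.8, 0.5, 3.3]))
top 1519 [5.72525e+02 1.54900e+00 5.60000e-02] 0.13386809323670168
121 (22.275, array([566.9, 119. , 119.2]), array([-0.4,  0.1, -0.5]))
```

View pics/top4.png

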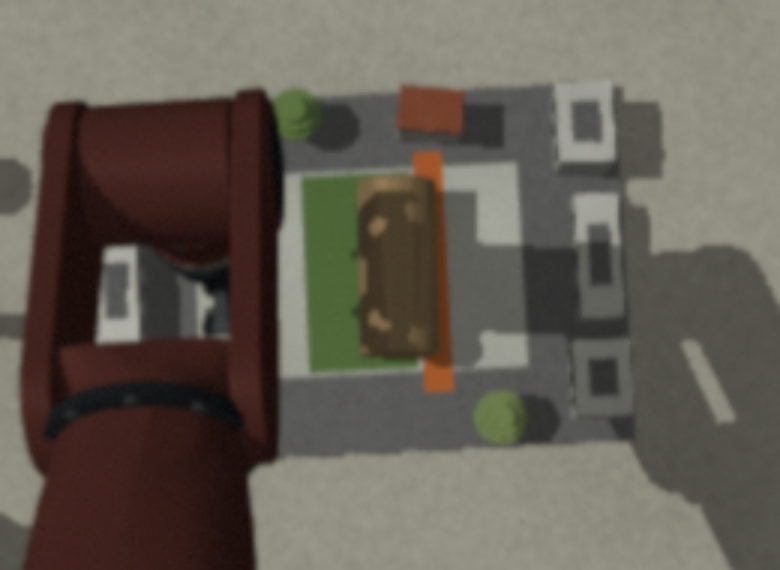

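The top fit puts the roller at (572.5, 1.5), yaw 3.2°. About 28.8 mm remain to the tape's centre line at y ≈ -27.7, so I'll do two short strokes.

Run:
```python
from h import *
a=120.3
a=stroke(a,14.4,u0=-8); a=stroke(a,14.4,u0=-8)
move_l(pt(a+8,150),speed=150);move_l(pt(a-190,180),speed=300); look(5,P0[1]-a); print(a,F())
```

```text
(23.625, array([572.9,   9.9,  74.4]), array([-0.7,  0.7,  5.6]))
(24.0167, array([573.6,  -4.9,  74.5]), array([0.1, 0.9, 5.7]))
(24.525, array([574.2, -19.1,  74.4]), array([ 1.3, -1. ,  6.9]))
(25.475, array([573.2,  -5.7,  74.4]), array([-1.7, -0.1,  7.5]))
(25.8667, array([573.9, -20.6,  74.4]), array([-2.2, -0.5,  7.2]))
(26.375, array([574.6, -34.8,  74.4]), array([-1.1,  1. ,  5.5]))
top 1567 [ 5.72375e+02 -2.78830e+01  5.80000e-02] 0.09937652751394511
side 966 [ 5.7315e+02 -2.8436e+01  7.1000e-02] 0.9313123841917241
149.1 (28.2667, array([565.6, 160.6, 179.3]), array([ 0.4,  0.4, -0.5]))
```

View pics/top5.png

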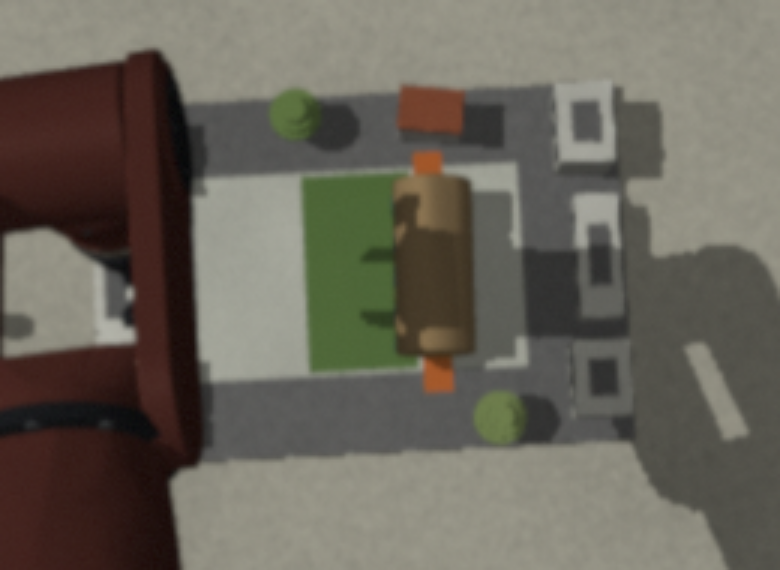

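View pics/side5.png

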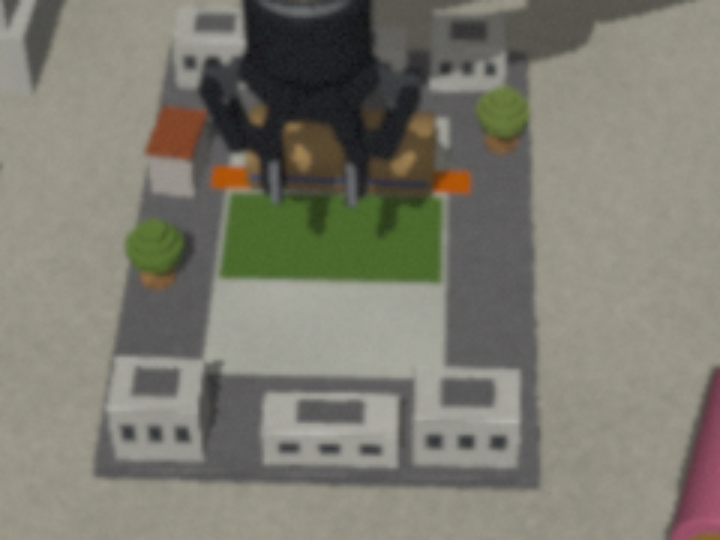

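The top view shows the roller over the tape, with orange stubs showing at both ends at crop (428,162) and (438,375). The trees and the house are at the same pixels as at the start. Handing in.

Run:
```python
from station import *
print(sign_off())
```

```text
the job is handed in; nothing more can be done
None
```

I rolled the wooden roller across the lawn onto the orange tape in seven short strokes, and handed the job in after about 28 s of the 54 s allowed. `sign_off()` reports no verdict, so success rests on the checks below.

**How I worked:** two fingertips rested on top of the roller, pressing with about 4–8 N. The grasp point stayed about 92 mm above the table, against the 82 mm limit. The roller advanced half the finger travel each time I checked, to within about 1 mm, so it rolled rather than skidded.

**Last check (top camera):**

| | Roller | Tape | Allowed |
|---|---|---|---|
| Across the tape (distance from centre line) | y ≈ -27.9 mm | y ≈ -27.7 mm there | ±12 mm |
| Along the tape (distance from midpoint) | x ≈ 572.4 mm | x ≈ 576 mm | ±30 mm |
| Angle | 3.3° | 4.1° | within 11° |

- **Other things:** the trees and the house showed no movement in the last pictures. I did not re-measure the glue, jar, pencil pot or block, but the arm worked only around the roller apart from the high approach.
- **Weak check:** the side camera gave the same position, (573, -28), but the gripper hid part of the roller and that fit was poor. The side camera also gave no roller result in the check before the last two strokes.

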